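# Press a glaze label holder home behind the shelf lip and hold it

### The job

Take the loose label holder from the bench, lay it flat on the sloped label rail of the glaze shelf in the one empty bay, below the overhanging lip and with its thin tongue towards the lip, then slide it up the slope so that the tongue goes in behind the lip, and press it fully home against the sprung keeper until its shoulder meets the lip. Finish while still holding it pressed home there, so that a workmate can screw on its retaining clip; do not let go. Leave the other things on the bench where they are.

Things in the scene. Friction and masses are not known exactly. Their poses are not given: they have to be found in the camera images.
- holder: Loose label holder, flat on the bench, about 0.12 kg: grey plastic block 70 mm long (its x), 50 wide (y), 16 thick (z), glazed tile and paper card on top; a thin tongue (16 mm long, 44 wide, 5 thick) sticks out of its +x end, flush with the underside. Origin: centre of the underside of the 70 x 50 block; z up out of the tile face. Shoulder over the tongue at x = 35 mm. Pinch it across its width.
- holder_tip (a point): Middle of the end edge of the holder's tongue: 51 mm from the holder's origin along its x, 2.5 mm above its underside.
- shelf: Wooden glaze shelf, fixed, turned up to 8 degrees. Along its front an aluminium label rail 420 mm long, its face rising away from the robot at 25 degrees from level, with three bays 130 mm apart: two hold fitted holders (18 mm proud, fixed), one is empty. Origin: on the bench under the middle of the rail's lower edge (50 mm up). Behind the rail the shelf top, 122 mm up, carries jars to 185 mm.
- bay: The one empty bay. Origin: on the sloped face under the front edge of the overhanging lip, mid-bay; x up the slope, y along the rail, z off the face. Lip: 3 mm sheet, 9 mm off the face, over x = 0 to 30 mm. Under it two cheeks at y = +-29 mm bound the mouth; the keeper's front is at x = 10 mm. A holder that is home has the bay's axes, its origin at x = -35 mm, tongue end at x = 16 mm.
- ledge (a point): Foot of the empty bay: on the sloped face at its lower edge, 105 mm down the slope from the bay's origin. A ledge 3 mm thick stands 6 mm off the face just below this point. The face between ledge and lip is bare and flat.
- keeper (a joint): Sprung steel keeper bar under the lip in the empty bay: 0 at rest, grows (m) as the tongue pushes it up the slope, at most 0.010. The spring pushes back with 3.6 N at first and 1.2 N more for each mm. It reads about 0.006 (11 N) when the holder's shoulder meets the lip, a hard stop.
- cup: Bystander: small clay cup, 66 mm across, 58 mm tall. Origin: centre of its foot.
- tiles: Bystander: stack of three test tiles 62 x 48 mm, 24 mm tall in all (no tongue). Origin: centre of its underside.
- screwdriver: Bystander: screwdriver lying on the bench, pointing away from the robot, at the right. Origin: on its axis.
- glaze_jar: Bystander: jar with black lid, 72 mm across, 100 mm tall.
- bowl: Bystander: steel bowl, 100 mm across, 50 mm tall.
- vase: Bystander: clay vase, 90 mm across, 115 mm tall.

How it is judged (in metres and radians):
On the way:
1. the holder lies flat on the sloped face in the empty bay, tongue up the slope, still below the lip (x of holder_tip in the frame of bay between -0.06 and 0 m and x of holder in the frame of bay below -0.045 m and y of holder in the frame of bay between -0.03 and 0.03 m and z of holder in the frame of bay below 0.006 m and z of holder_tip in the frame of bay below 0.009 m and angle between the z axis of holder and the z axis of bay, either way round below 0.15 rad and angle between the x axis of holder and the x axis of bay, either way round below 0.35 rad), for 0.1 s.
At the end, for the whole second after the job is handed in: The robot still holds the holder: its tongue is behind the lip of the empty bay, tile face up, flat on the slope and square to the bay (within 7 degrees, 12 mm sideways), its shoulder within 2 mm of the lip, the keeper pushed in by more than 4 mm with at least 3 N, fingers on the holder, at rest (value of joint keeper above 0.004 m and contact force between holder and bay above 3 N and contact force between the fingers and holder above 2 N and x of holder_tip in the frame of bay above 0.0135 m and z of holder_tip in the frame of bay below 0.008 m and x of holder in the frame of bay below -0.03 m and y of holder in the frame of bay between -0.012 and 0.012 m and z of holder in the frame of bay below 0.006 m and angle between the z axis of holder and the z axis of bay, either way round below 0.12 rad and angle between the x axis of holder and the x axis of bay, either way round below 0.12 rad and linear speed of holder below 0.02 m/s); the arm keeps its last pose, push and grip.
It fails at once if a bystander on the bench is moved by more than 30 mm (distance of any of cup, tiles, screwdriver, glaze_jar, bowl, vase from where it was at the start of the episode above 0.03 m).
It also fails if it takes over 53 s, if anything falls off the work surface, if the arm or the gripper's body presses on something with over 40 N, if the wrist force passes 120 N, or if a joint passes its speed limit or range.

### The arm

A 6-joint arm with a two-finger parallel gripper is mounted at the origin on the work surface. World frame = base frame: x ahead of the robot, y to its left, z up, the work surface at z = 0. Lengths are in m, angles in degrees, forces in N, time in s.
With the tool pointing down it reaches from about 0.25 to 0.85 m from the base axis. Payload 12.5 kg.
Tool frame: the origin (TCP) lies on the centre line of the jaws, within the pads' length; the fingertips stand 17 mm ahead of it and the grasp point (between the pads) lies 2 mm behind it; z points along the fingers, y is the line along which they close (so a half turn about z gives the same grasp; the last joint's range is limited). The gripper opens to 93 mm and grips with 3 to 60 N. Pads are 15 mm wide; open, the fingers measure 128 mm over their backs; the gripper's body (75 mm by 188 mm) begins 65 mm behind the grasp point.
Start: joints at [-77.613, 20.094, 94.641, -0, 65.266, -4.847], TCP at [0.163, -0.525, 0.236] pointing down, gripper open.
Joint ranges: [-157.81, 157.81], [-45, 120.19], [0.68, 151.7], [-89.99, 269.99], [4.06, 180], [-164.3, 164.3]. Speed limits (degrees/s): [127.2, 127.2, 159.86, 180, 180, 180].

### API

Orientations are given as [roll, pitch, yaw] about the fixed x, y, z axes, in that order (R = Rz(yaw) Ry(pitch) Rx(roll)).
In Python, from cell import env gives the robot as it stands.
- The arm moves only by the tool servo_tool, never from a script. Its argument "plan" is text: rows parted by semicolons, each of 6 numbers parted by spaces: the shift along the world's x, y, z in m, then the turn, a rotation vector about the world's x, y, z in rad. In form: dx dy dz ax ay az; .... A call has 1 to 10 rows; each row shifts and turns the commanded pose from where the row before left it; what a row does not reach is not made up. A row lasts 1/8 s, in which the tool goes at most 62.5 mm and 10.7 degrees, less where a joint would pass 70% of its speed; a pose out of reach is approached as far as the arm can. A call with a gripper value outside its range is refused whole. "claw" is the finger opening in m, from 0 to 0.093, set as the call begins (left out, the last holds). The fingers move at their own pace and stop on an object; "squeeze" is the grip in N (left out, the last holds). Time passes only in rows, so rows that do not move let the fingers close. It gives the time, the measured TCP pose, the force, the opening and the grip force at its end, in the units of the state.
- env.read_state(): the state, without advancing time (a new reading comes with each control period).
- env.snapshot(name): name is "scene" or "top" or "wrist"; returns a dict with "pixels" (420x560x3 uint8, red, green, blue), "fx", "fy", "cx", "cy" (pixels), "R" (3x3) and "t" (3): a world point X has camera coordinates R X + t. Camera axes: x right, y down, z forward; pixel columns grow to the right and rows downward; lengths in m; the calibration is good to about 2 mm. A picture is of the moment at which its call begins. There is no depth.
- env.hand_in(): hands the job in; it is judged then, once.
Trained networks look in a picture, given as the dict that the camera call returned (one of the last four; its "shot" number tells which), for a name from the list of things; names that differ only in an ending like _2 or _b are one class to them, and where a whole thing is asked for, a point or a joint stands for the part that bears it (a point fixed in the world has none). Each returns a list of dicts, best first, with "p" (0 to 1); they miss things now and then, are a little off and sometimes report something else, mostly with a low value. They report only what shows in the picture. A call takes as long as a camera call.
- env.recognise(thing, picture): "xyz" ([x, y, z] in m, in the coordinates of the camera as it stood for that picture, good to about 4 mm: the middle of the surface that is visible of it).
The state is a dict: "t": time; "joint_pos": joint angles; "dq": joint speeds; "effort": joint torques, N m; "tcp_pos": TCP position; "ee_rot": TCP orientation; "ft_force": force on the tool from outside, world axes, zero at the start; "moment": the same for the moment, N m; "gripper_width": finger opening in m; "gripper_force": force on a finger pad.
Only numpy, scipy, OpenCV 4.12 (cv2) and the standard library are available. Lean on these libraries where they do the work, as an engineer would, in place of code of your own. Each camera call takes 0.05 s, during which the arm holds its last target. There are 200 camera calls.

## Working session

There is one attempt and no reset: what is moved stays moved. The work goes in short steps, Python scripts to look and compute and a tool call to move; the robot and the scene stay as the last step left them, time stands still between calls to the robot, and variables do not carry over. Pictures are saved under pics/ and viewed, at most 10 in all, crops included, and the job is handed in when it is done.

Besides the shell and the picture viewer there is one more tool, called after "Emit:" by a JSON object that holds its "op" and its "data". servo_tool: Moves the arm, as the interface text tells. Its arguments: {"type":"object","properties":{"plan":{"type":"string"},"claw":{"type":"number"},"squeeze":{"type":"number"}},"required":["plan"]}

```bash
ls; mkdir -p pics
cat > h.py <<'E'
from cell import env
import numpy as np, cv2
def save(s,n): cv2.imwrite(f'pics/{n}.png',cv2.cvtColor(np.asarray(s['pixels']),cv2.COLOR_RGB2BGR))
def w(s,p): return np.array(s['R']).T@(np.array(p)-np.array(s['t']))
def ray(s,u,v,z):
    R=np.array(s['R']);c=-R.T@np.array(s['t']);d=R.T@np.array([(u-s['cx'])/s['fx'],(v-s['cy'])/s['fy'],1]);return c+d*(z-c[2])/d[2]
def proj(s,X):
    c=np.array(s['R'])@np.array(X)+np.array(s['t']);return np.array([s['fx']*c[0]/c[2]+s['cx'],s['fy']*c[1]/c[2]+s['cy']])
E
python3 - <<'E'
from h import *
np.set_printoptions(precision=3,suppress=True)
a=env.snapshot('scene');b=env.snapshot('top');save(a,'scene');save(b,'top')
for s in(a,b):
  print(np.array(s['R']),s['t'],s['fx'])
  for n in['holder','shelf','bay','cup','tiles','screwdriver','glaze_jar','bowl','vase']:
    print(n,[(round(r['p'],2),w(s,r['xyz'])) for r in env.recognise(n,s)[:4]])
E
```

```text
pics
[[ 0.493  0.87  -0.01 ]
 [ 0.64  -0.37  -0.674]
 [-0.59   0.326 -0.739]] [-0.247 -0.292  1.32 ] 403.4448993999291
holder [(0.67, array([0.466, 0.2  , 0.014]))]
shelf [(0.61, array([ 0.792, -0.073,  0.123]))]
bay []
cup [(0.58, array([ 0.457, -0.018,  0.033]))]
tiles [(0.98, array([ 0.451, -0.203,  0.02 ]))]
screwdriver [(0.69, array([ 0.373, -0.347,  0.019]))]
glaze_jar [(0.95, array([0.597, 0.342, 0.071]))]
bowl [(0.84, array([0.425, 0.41 , 0.03 ]))]
vase [(0.59, array([ 0.561, -0.401,  0.076]))]
[[-0.014 -1.    -0.002]
 [-0.993  0.014 -0.115]
 [ 0.115  0.001 -0.993]] [-0.016  0.553  1.54 ] 519.8847532973796
holder [(0.97, array([0.455, 0.2  , 0.016])), (0.57, array([0.576, 0.348, 0.095]))]
shelf [(0.64, array([ 0.703, -0.043,  0.122]))]
bay []
cup [(0.93, array([ 0.451, -0.024,  0.012]))]
tiles [(0.78, array([ 0.439, -0.201,  0.023])), (0.66, array([0.45 , 0.201, 0.015]))]
screwdriver [(0.72, array([ 0.353, -0.344,  0.023]))]
glaze_jar [(0.55, array([0.574, 0.34 , 0.098])), (0.37, array([ 0.449, -0.023,  0.014]))]
bowl [(0.88, array([0.433, 0.4  , 0.022]))]
vase []
```

Run:
```python
import cv2
t=cv2.imread('pics/top.png');cv2.imwrite('pics/topc.png',cv2.resize(t[130:330,80:480],None,fx=2,fy=2,interpolation=2))
```

```text
(no output)
```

View pics/topc.png

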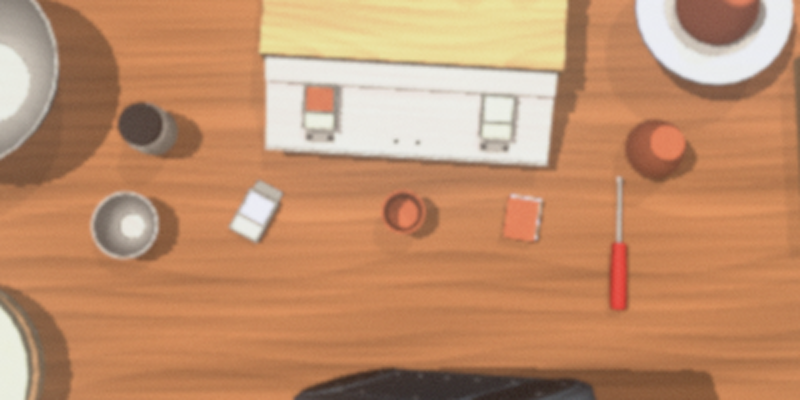

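View pics/scene.png

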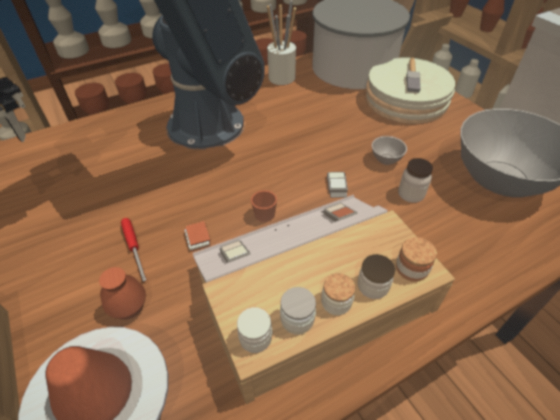

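Top view: the empty bay is in the middle (two clip holes at crop ~(395,141) and (418,142)), fitted holders at (320,110) and (498,120). The loose holder is at (256,212), but its tongue end is unclear. I'll look closer with the wrist camera.

Emit:
{"op": "servo_tool", "data": {"plan": "0.03 0.048 0.014 0 0 0;0.03 0.048 0.014 0 0 0;0.03 0.048 0.014 0 0 0;0.03 0.048 0.014 0 0 0;0.03 0.048 0.014 0 0 0;0.03 0.048 0.014 0 0 0;0.03 0.048 0.014 0 0 0;0.03 0.048 0.014 0 0 0;0.03 0.048 0.014 0 0 0;0.03 0.048 0.014 0 0 0"}}

```text
t: 2.25
tcp_pos: [0.4636, -0.0435, 0.3763]
ee_rot: [180.0, -0.0, 17.2]
ft_force: [-0.1, -0.7, -0.8]
gripper_width: 0.0931
gripper_force: 0.0
```

Run:
```python
from h import *
np.set_printoptions(precision=4,suppress=True)
s=env.snapshot('wrist');save(s,'w1');r=env.read_state();print(r['tcp_pos'],r['ee_rot'],r['t'],r['joint_pos'])
print(np.array(s['R']),s['t'],s['fx'],-np.array(s['R']).T@np.array(s['t']))
for n in['bay','holder','shelf']:print(n,[(round(r['p'],2),w(s,r['xyz'])) for r in env.recognise(n,s)[:3]])
```

```text
[ 0.4662 -0.0392  0.3777] [-179.9688   -0.2151   17.3862] 2.3 [-10.5825   4.4779  94.1896   0.13    81.1572  62.0115]
[[ 0.2964 -0.9551  0.0008]
 [-0.9166 -0.2842  0.2811]
 [-0.2683 -0.0841 -0.9597]] [-0.1792  0.3395  0.6462] 364.2296494818244 [ 0.5377 -0.0204  0.5248]
bay [(0.42, array([ 0.5493, -0.0273,  0.0622]))]
holder [(0.65, array([0.4546, 0.1952, 0.0158]))]
shelf [(0.93, array([ 0.6127, -0.0941,  0.0857])), (0.52, array([ 0.5354, -0.3728,  0.062 ]))]
```

View pics/w1.png

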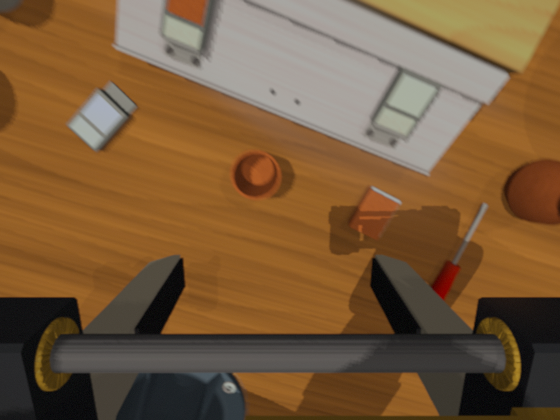

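Run:
```python
import cv2
t=cv2.imread('pics/w1.png');a=cv2.resize(t[0:190,100:500],None,fx=2,fy=2,interpolation=2)
b=cv2.resize(t[60:175,40:160],None,fx=2,fy=2,interpolation=2)
import numpy as np
c=np.zeros((600,800,3),np.uint8);c[:380]=a;c[380:600,:240]=b[:220];cv2.imwrite('pics/w1c.png',c)
```

```text
(no output)
```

View pics/w1c.png

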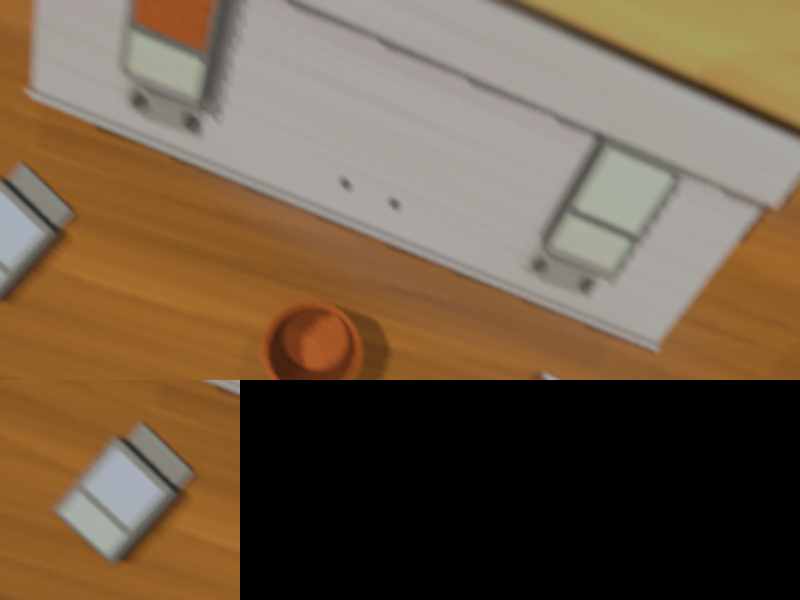

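Run:
```python
from h import *
np.set_printoptions(precision=4,suppress=True)
s=env.snapshot('wrist')
L=ray(s,114,47.5,.054);R=ray(s,429,175,.054);print('ledge',L,R,np.linalg.norm(L-R),(L+R)/2)
d=L-R;y=np.degrees(np.arctan2(-d[0],d[1]));print('yaw',y)
yr=np.radians(y);ex=np.array([np.cos(yr),np.sin(yr),0])
m=(L+R)/2;m[2]=.05;m+=ex*.0052   # lower edge
print('shelf org',m, 'bay from ledge',m+ex*.105*np.cos(np.radians(25))+[0,0,.0444])
for u in((485,104),(245,1)):
  P=ray(s,u[0],u[1],.105)+ex*.005;print('lip',P,'up-slope horiz dist',(P-m)@ex, 'exp .0952')
for u in((273,92),(297.5,102)):
  P=ray(s,*u,.06);print('hole',P,P-m, (P-m)@ex,(P-m)@[-ex[1],ex[0],0])
T=[ray(s,110,81.5,.005),ray(s,137.5,106,.005)];B=[ray(s,67.5,125,.016),ray(s,96.5,151,.016)];S=[ray(s,101,88.5,.016),ray(s,130,114,.016)]
for n,P in zip('TBS',(T,B,S)):print(n,(P[0]+P[1])/2,np.linalg.norm(P[0]-P[1]))
t=sum(T)/2;b=sum(B)/2;q=sum(S)/2
print('len',np.linalg.norm((t-b)[:2]),np.linalg.norm((q-b)[:2]),'yaw',np.degrees(np.arctan2(*(t-b)[1::-1])),np.degrees(np.arctan2(*(q-b)[1::-1])),'org',(q+b)/2)
```

```text
ledge [0.5445 0.1831 0.054 ] [ 0.5155 -0.2357  0.054 ] 0.4198723942888595 [ 0.53   -0.0263  0.054 ]
yaw -3.9602388349795543
shelf org [ 0.5352 -0.0267  0.05  ] bay from ledge [ 0.6302 -0.0332  0.0944]
lip [ 0.6138 -0.2393  0.105 ] up-slope horiz dist 0.09310793120213101 exp .0952
lip [0.632  0.0405 0.105 ] up-slope horiz dist 0.09189253361993496 exp .0952
hole [ 0.5527 -0.0115  0.06  ] [0.0175 0.0151 0.01  ] 0.016423071639720576 0.016303722268768084
hole [ 0.5506 -0.0434  0.06  ] [ 0.0154 -0.0167  0.01  ] 0.01649208223745849 -0.015631460699260274
T [0.4921 0.1815 0.005 ] 0.04593262346005495
B [0.4191 0.221  0.016 ] 0.0490245593353402
S [0.4804 0.1859 0.016 ] 0.047375419433410046
len 0.08306211771385606 0.07068106076947649 yaw -28.439175401000874 -29.823239404818153 org [0.4498 0.2035 0.016 ]
```

The wrist view agrees with the known sizes. Rail length came out 0.420 m, the shelf yaw is -4°, and the bay is at about (0.630,-0.033,0.094). The holder is at (0.450,0.2035) with yaw -29°, its tongue end (pixel ~(124,94)) pointing away from the robot. Moving above it.

Emit:
{"op": "servo_tool", "data": {"plan": "-0.002 0.0303 -0.0322 0 0 -0.101;-0.002 0.0303 -0.0322 0 0 -0.101;-0.002 0.0303 -0.0322 0 0 -0.101;-0.002 0.0303 -0.0322 0 0 -0.101;-0.002 0.0303 -0.0322 0 0 -0.101;-0.002 0.0303 -0.0322 0 0 -0.101;-0.002 0.0303 -0.0322 0 0 -0.101;-0.002 0.0303 -0.0322 0 0 -0.101;0 0 0 0 0 0;0 0 0 0 0 0"}}

```text
t: 3.75
tcp_pos: [0.4474, 0.1959, 0.1187]
ee_rot: [-180.0, -0.0, -29.0]
ft_force: [0.6, 0.4, 0.3]
gripper_width: 0.0932
gripper_force: 0.0
```

Run:
```python
from h import *
np.set_printoptions(precision=4,suppress=True)
s=env.snapshot('wrist');save(s,'w2');r=env.read_state();print(r['tcp_pos'],r['ee_rot'],r['t'],r['joint_pos'])
for n in['holder']:print(n,[(round(r['p'],2),w(s,r['xyz'])) for r in env.recognise(n,s)[:3]])
y=np.radians(-29);e=np.array([np.cos(y),np.sin(y),0]);f=np.array([-e[1],e[0],0]);o=np.array([.45,.2035,0])
im=cv2.imread('pics/w2.png')
for x,yy,z in((35,25,16),(35,-25,16),(-35,25,16),(-35,-25,16),(51,22,5),(51,-22,5)):
  p=proj(s,o+e*x/1e3+f*yy/1e3+[0,0,z/1e3]);print(p);cv2.circle(im,tuple(int(round(q)) for q in p),2,(255,0,255),-1)
cv2.imwrite('pics/w2m.png',im)
```

```text
[0.4477 0.1959 0.119 ] [-179.9516   -0.0578  -29.0673] 3.8 [ 18.1794  23.2168 109.5093  -0.013   47.1991 137.2555]
holder [(0.69, array([0.4569, 0.2014, 0.0164])), (0.37, array([0.4506, 0.3514, 0.0319]))]
[229.0008 174.1485]
[300.84   174.0985]
[232.5367 266.633 ]
[299.205  266.5861]
[234.3196 149.2053]
[296.0614 149.1626]
```

View pics/w2m.png

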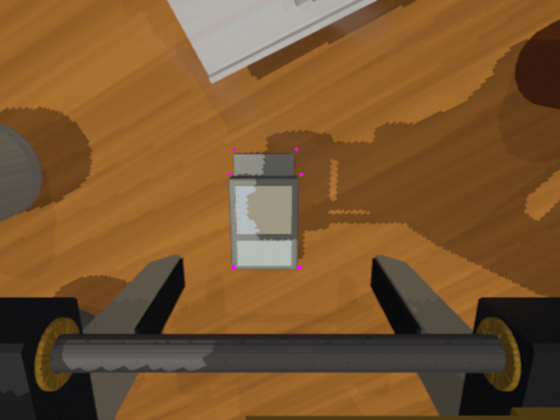

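Projected corners match the holder to about 2 mm (the real one is some 3 px lower in the picture), with the tongue up at (265,163). Descending and gripping.

Emit:
{"op": "servo_tool", "data": {"plan": "0 0.008 -0.02 0 0 0;0 0 -0.025 0 0 0;0 0 -0.025 0 0 0;0 0 -0.018 0 0 0;0 0 -0.01 0 0 0;0 0 0 0 0 0;0 0 0 0 0 0"}}

```text
t: 4.72
tcp_pos: [0.4475, 0.2051, 0.0208]
ee_rot: [-179.9, -0.0, -29.1]
ft_force: [0.6, 0.1, 0.4]
gripper_width: 0.0931
gripper_force: 0.0
```

Emit:
{"op": "servo_tool", "data": {"plan": "0 0 0 0 0 0;0 0 0 0 0 0;0 0 0 0 0 0;0 0 0 0 0 0;0 0 0 0 0 0;0 0 0 0 0 0;0 0 0 0 0 0;0 0 0 0 0 0", "claw": 0.03, "squeeze": 40}}

```text
t: 5.72
tcp_pos: [0.447, 0.2052, 0.0201]
ee_rot: [-180.0, -0.0, -29.1]
ft_force: [0.6, 0.9, 0.6]
gripper_width: 0.0491
gripper_force: 40.0
```

Emit:
{"op": "servo_tool", "data": {"plan": "0 0 0.01 0 0 0;0 0 0.03 0 0 0;0 0 0.04 0 0 0;0 0 0.04 0 0 0;0 0 0.03 0 0 0"}}

```text
t: 6.35
tcp_pos: [0.4469, 0.2051, 0.1722]
ee_rot: [-179.9, -0.1, -29.1]
ft_force: [0.2, 0.1, -1.9]
gripper_width: 0.0496
gripper_force: 40.0
```

Emit:
{"op": "servo_tool", "data": {"plan": "0.0103 -0.0233 0 0 0 0.0436;0.0103 -0.0233 0 0 0 0.0436;0.0103 -0.0233 0 0 0 0.0436;0.0103 -0.0233 0 0 0 0.0436;0.0103 -0.0233 0 0 0 0.0436;0.0103 -0.0233 0 0 0 0.0436;0.0103 -0.0233 0 0 0 0.0436;0.0103 -0.0233 0 0 0 0.0436;0.0103 -0.0233 0 0 0 0.0436;0.0103 -0.0233 0 0 0 0.0436"}}

```text
t: 7.6
tcp_pos: [0.5499, -0.0287, 0.1705]
ee_rot: [180.0, 0.0, -4.0]
ft_force: [0.4, 0.3, -1.7]
gripper_width: 0.0497
gripper_force: 40.0
```

Emit:
{"op": "servo_tool", "data": {"plan": "0 0 0 -0.005 -0.0725 0;0 0 0 -0.005 -0.0725 0;0 0 0 -0.005 -0.0725 0;0 0 0 -0.005 -0.0725 0;0 0 0 -0.005 -0.0725 0;0 0 0 -0.005 -0.0725 0;0 0 0 0 0 0;0 0 0 0 0 0"}}

```text
t: 8.6
tcp_pos: [0.5502, -0.0279, 0.1705]
ee_rot: [-179.9, -24.9, -4.1]
ft_force: [0.6, 0.9, -1.1]
gripper_width: 0.0498
gripper_force: 40.0
```

```bash
cat >> h.py <<'E'
def bayR():
    from scipy.spatial.transform import Rotation as Q
    return Q.from_euler('xyz',[0,-25,-4],degrees=True).as_matrix()
BAY=np.array([.6295,-.0332,.0944])
def inbay(P): return bayR().T@(np.array(P)-BAY)
E
python3 - <<'E'
from h import *
from scipy.spatial.transform import Rotation as Q
np.set_printoptions(precision=4,suppress=True)
s=env.snapshot('wrist');save(s,'w3');r=env.read_state();print(r['tcp_pos'],r['ee_rot'],r['t'],r['joint_pos'],r['gripper_width'])
Rt=Q.from_euler('xyz',r['ee_rot'],degrees=True).as_matrix();print('rel',Q.from_matrix(bayR().T@Rt@np.diag([1,-1,-1])).as_rotvec(degrees=True))
print('tcp in bay',inbay(r['tcp_pos']))
Rh=Rt@np.diag([1,-1,-1]);o=np.array(r['tcp_pos'])+Rt@[0,0,.0205]
im=cv2.imread('pics/w3.png')
def mark(P,c): 
  p=proj(s,P);cv2.circle(im,tuple(int(round(q)) for q in p),2,c,-1)
for x,yy,z in((35,25,16),(35,-25,16),(-35,25,16),(-35,-25,16),(51,22,5),(51,-22,5)): mark(o+Rh@[x/1e3,yy/1e3,z/1e3],(255,0,255))
for y in(-.1,-.05,0,.05,.1):
  mark(BAY+bayR()@[0,y,.012],(0,255,0));mark(BAY+bayR()@[-.105,y,.006],(255,0,0))
for y in(.016,-.016): mark(BAY+bayR()@[-.105+.018,y,0],(0,0,255))
cv2.imwrite('pics/w3m.png',im)
E
```

```text
[ 0.5503 -0.0279  0.1704] [-179.9378  -24.9501   -4.09  ] 8.65 [ -8.6972  16.3115 115.0232   4.9569  23.8699  81.2862] 0.04934965324220666
rel [ 0.0242  0.0498 -0.0816]
tcp in bay [-0.0398 -0.0003  0.1024]
```

View pics/w3m.png

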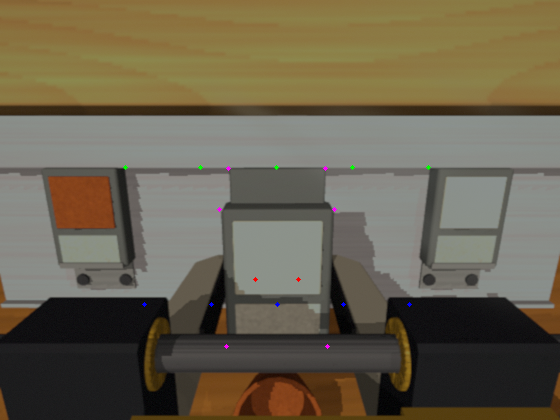

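Projected lip (row 167), ledge (row 304) and the tongue tip all match the picture, and the holder is centred at column ~278, mid-bay. Lowering onto the slope.

Emit:
{"op": "servo_tool", "data": {"plan": "0.0029 0 -0.0158 0 0 0;0.0029 0 -0.0158 0 0 0;0.0029 0 -0.0158 0 0 0;0.0029 0 -0.0158 0 0 0;0.0029 0 -0.0158 0 0 0;0 0 0 0 0 0;0 0 0 0 0 0"}}

```text
t: 9.52
tcp_pos: [0.5647, -0.0279, 0.0913]
ee_rot: [-179.9, -25.0, -4.1]
ft_force: [0.5, 2.3, -1.2]
gripper_width: 0.0497
gripper_force: 40.0
```

Emit:
{"op": "servo_tool", "data": {"plan": "0.0004 0 -0.0009 0 0 0;0.0004 0 -0.0009 0 0 0;0.0004 0 -0.0009 0 0 0;0 0 0 0 0 0;0 0 0 0 0 0"}}

```text
t: 10.15
tcp_pos: [0.5656, -0.0279, 0.0883]
ee_rot: [-179.9, -25.0, -4.1]
ft_force: [-1.0, 0.2, -1.0]
gripper_width: 0.0496
gripper_force: 40.0
```

No clear contact yet (about 1.3 mm left nominally); creeping on.

Emit:
{"op": "servo_tool", "data": {"plan": "0.0004 0 -0.0009 0 0 0;0 0 0 0 0 0;0 0 0 0 0 0"}}

```text
t: 10.52
tcp_pos: [0.5661, -0.0279, 0.0874]
ee_rot: [-179.9, -25.0, -4.1]
ft_force: [0.4, -0.1, -1.1]
gripper_width: 0.0499
gripper_force: 40.0
```

Emit:
{"op": "servo_tool", "data": {"plan": "0.0004 0 -0.0009 0 0 0;0 0 0 0 0 0;0 0 0 0 0 0"}}

```text
t: 10.9
tcp_pos: [0.5665, -0.0279, 0.0866]
ee_rot: [-179.9, -25.0, -4.1]
ft_force: [-2.2, -0.1, 3.6]
gripper_width: 0.0495
gripper_force: 40.0
```

Emit:
{"op": "servo_tool", "data": {"plan": "0.0004 0 -0.0009 0 0 0;0 0 0 0 0 0;0 0 0 0 0 0"}}

```text
t: 11.28
tcp_pos: [0.5665, -0.0279, 0.0866]
ee_rot: [-179.9, -25.0, -4.1]
ft_force: [-16.1, 0.3, 23.3]
gripper_width: 0.0497
gripper_force: 40.0
```

Firm contact with the face (~28 N), holder nominally at x = -60 mm in the bay. Easing off to a light press, then sliding up.

Emit:
{"op": "servo_tool", "data": {"plan": "-0.0003 0 0.0006 0 0 0;0 0 0 0 0 0;0 0 0 0 0 0"}}

```text
t: 11.65
tcp_pos: [0.5665, -0.0279, 0.0866]
ee_rot: [-179.9, -25.0, -4.1]
ft_force: [-9.0, 0.6, 10.9]
gripper_width: 0.0494
gripper_force: 40.0
```

Emit:
{"op": "servo_tool", "data": {"plan": "0.0027 -0.0002 0.0013 0 0 0;0.0027 -0.0002 0.0013 0 0 0;0.0027 -0.0002 0.0013 0 0 0;0.0027 -0.0002 0.0013 0 0 0;0 0 0 0 0 0"}}

```text
t: 12.28
tcp_pos: [0.571, -0.0276, 0.0884]
ee_rot: [-179.8, -24.1, -4.1]
ft_force: [-38.3, -0.1, 20.9]
gripper_width: 0.0498
gripper_force: 40.0
```

Blocked after ~5 mm, earlier than the keeper should be. Backing down and looking.

Emit:
{"op": "servo_tool", "data": {"plan": "-0.0027 0.0002 -0.0013 0 0 0;-0.0027 0.0002 -0.0013 0 0 0;-0.0013 0.0001 -0.0006 0 0 0;0 0 0 0 0 0"}}

```text
t: 12.78
tcp_pos: [0.5706, -0.0277, 0.0884]
ee_rot: [-179.9, -25.0, -4.1]
ft_force: [-5.3, 5.1, 6.0]
gripper_width: 0.0499
gripper_force: 40.0
```

```bash
cat > look.py <<'E'
import sys
from h import *
from scipy.spatial.transform import Rotation as Q
np.set_printoptions(precision=4,suppress=True)
n=sys.argv[1];s=env.snapshot('wrist');save(s,n);r=env.read_state();print(r['tcp_pos'],r['ee_rot'],r['t'],r['ft_force'],r['moment'])
Rt=Q.from_euler('xyz',r['ee_rot'],degrees=True).as_matrix();print('tcp in bay',inbay(r['tcp_pos']))
Rh=Rt@np.diag([1,-1,-1]);o=np.array(r['tcp_pos'])+Rt@[0,0,.0205]
im=cv2.imread(f'pics/{n}.png')
def mark(P,c): 
  p=proj(s,P);im[tuple(int(round(q)) for q in p[::-1])]=c;return p
for x,yy,z in((35,25,16),(35,-25,16),(51,22,5),(51,-22,5)): print(mark(o+Rh@[x/1e3,yy/1e3,z/1e3],(255,0,255)))
for y in(-.1,-.05,0,.05,.1): mark(BAY+bayR()@[0,y,.012],(0,255,0))
cv2.imwrite(f'pics/{n}m.png',cv2.resize(im[80:300,140:420],None,fx=2.8,fy=2.7,interpolation=0))
E
python3 look.py w4
```

```text
[ 0.5706 -0.0278  0.0884] [-179.9147  -24.9718   -4.0857] 12.825 [-3.2603  4.679   5.5626] [0.9769 0.5022 0.388 ]
tcp in bay [-0.0562  0.0013  0.0195]
[219.3169 208.9592]
[333.8047 208.9684]
[228.0562 168.4654]
[325.1128 168.4782]
```

View pics/w4m.png

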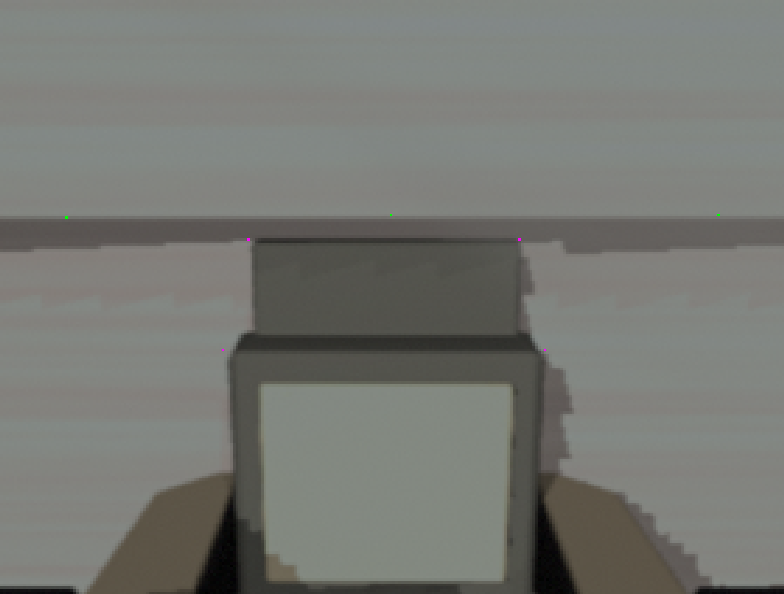

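The tongue is flat and its end (crop row 240) is still ~5 mm below the lip edge (row 215), so it was friction on the face that stopped it, not the lip. Lifting ~1 mm off before sliding.

Emit:
{"op": "servo_tool", "data": {"plan": "-0.0004 0 0.0009 0 0 0;0 0 0 0 0 0;0 0 0 0 0 0"}}

```text
t: 13.2
tcp_pos: [0.5703, -0.0283, 0.089]
ee_rot: [-179.9, -25.0, -4.1]
ft_force: [0.2, -0.3, -1.5]
gripper_width: 0.0495
gripper_force: 40.0
```

Emit:
{"op": "servo_tool", "data": {"plan": "0.0018 -0.0001 0.00085 0 0 0;0.0018 -0.0001 0.00085 0 0 0;0 0 0 0 0 0;0 0 0 0 0 0"}}

```text
t: 13.7
tcp_pos: [0.5739, -0.0284, 0.0908]
ee_rot: [-179.9, -25.0, -4.1]
ft_force: [0.3, 0.4, -1.3]
gripper_width: 0.0495
gripper_force: 40.0
```

Emit:
{"op": "servo_tool", "data": {"plan": "0.0018 -0.0001 0.00085 0 0 0;0.0018 -0.0001 0.00085 0 0 0;0.0018 -0.0001 0.00085 0 0 0;0 0 0 0 0 0;0 0 0 0 0 0"}}

```text
t: 14.32
tcp_pos: [0.5792, -0.0287, 0.0933]
ee_rot: [-179.9, -25.0, -4.1]
ft_force: [0.4, 0.2, -1.4]
gripper_width: 0.0493
gripper_force: 40.0
```

Emit:
{"op": "servo_tool", "data": {"plan": "0.0018 -0.0001 0.00085 0 0 0;0.0009 -0.0001 0.0004 0 0 0;0 0 0 0 0 0;0 0 0 0 0 0"}}

```text
t: 14.82
tcp_pos: [0.5819, -0.0289, 0.0946]
ee_rot: [-179.9, -25.0, -4.1]
ft_force: [0.9, 0.6, -1.9]
gripper_width: 0.0497
gripper_force: 40.0
```

Emit:
{"op": "servo_tool", "data": {"plan": "0.0018 -0.0001 0.00085 0 0 0;0 0 0 0 0 0;0 0 0 0 0 0"}}

```text
t: 15.2
tcp_pos: [0.5839, -0.029, 0.0955]
ee_rot: [-179.9, -25.0, -4.1]
ft_force: [0.3, 0.7, -0.9]
gripper_width: 0.0494
gripper_force: 40.0
```

Emit:
{"op": "servo_tool", "data": {"plan": "0.0018 -0.0001 0.00085 0 0 0;0 0 0 0 0 0;0 0 0 0 0 0"}}

```text
t: 15.58
tcp_pos: [0.5847, -0.029, 0.0957]
ee_rot: [-179.9, -24.9, -4.1]
ft_force: [-4.7, -0.5, -1.6]
gripper_width: 0.0498
gripper_force: 40.0
```

Emit:
{"op": "servo_tool", "data": {"plan": "0.0018 -0.0001 0.00085 0 0 0;0 0 0 0 0 0;0 0 0 0 0 0"}}

```text
t: 15.95
tcp_pos: [0.586, -0.0291, 0.0963]
ee_rot: [-179.9, -24.8, -4.1]
ft_force: [-6.6, -1.5, -1.8]
gripper_width: 0.0498
gripper_force: 40.0
```

```bash
python3 look.py w5
```

```text
[ 0.5861 -0.0291  0.0963] [-179.9177  -24.7903   -4.1029] 16.0 [-8.1302 -0.6625 -1.5752] [-0.184   1.361  -0.1334]
tcp in bay [-0.0387  0.0011  0.0202]
[219.2412 208.9822]
[333.7269 208.986 ]
[227.9808 168.4871]
[325.0362 168.4955]
```

Keeper engaged at about the predicted place. Pressing on.

Emit:
{"op": "servo_tool", "data": {"plan": "0.0018 -0.0001 0.00085 0 0 0;0 0 0 0 0 0;0 0 0 0 0 0"}}

```text
t: 16.38
tcp_pos: [0.5874, -0.0292, 0.0968]
ee_rot: [-179.9, -24.7, -4.1]
ft_force: [-10.6, -2.3, -1.3]
gripper_width: 0.0499
gripper_force: 40.0
```

Emit:
{"op": "servo_tool", "data": {"plan": "0.0018 -0.0001 0.00085 0 0 0;0 0 0 0 0 0;0 0 0 0 0 0"}}

```text
t: 16.75
tcp_pos: [0.5887, -0.0292, 0.0974]
ee_rot: [-179.9, -24.7, -4.1]
ft_force: [-11.1, -2.0, -0.5]
gripper_width: 0.0495
gripper_force: 40.0
```

Emit:
{"op": "servo_tool", "data": {"plan": "0.0018 -0.0001 0.00085 0 0 0;0 0 0 0 0 0;0 0 0 0 0 0"}}

```text
t: 17.12
tcp_pos: [0.5897, -0.0293, 0.0977]
ee_rot: [-179.9, -24.5, -4.1]
ft_force: [-15.1, -3.5, -1.5]
gripper_width: 0.0495
gripper_force: 40.0
```

Emit:
{"op": "servo_tool", "data": {"plan": "0.0018 -0.0001 0.00085 0 0 0;0 0 0 0 0 0;0 0 0 0 0 0"}}

```text
t: 17.5
tcp_pos: [0.5899, -0.0292, 0.0976]
ee_rot: [-179.9, -24.3, -4.1]
ft_force: [-22.2, -3.9, 0.4]
gripper_width: 0.0498
gripper_force: 40.0
```

Emit:
{"op": "servo_tool", "data": {"plan": "0.0018 -0.0001 0.00085 0 0 0;0 0 0 0 0 0;0 0 0 0 0 0"}}

```text
t: 17.88
tcp_pos: [0.5901, -0.0292, 0.0977]
ee_rot: [-179.9, -24.1, -4.1]
ft_force: [-30.6, -6.0, 3.7]
gripper_width: 0.0497
gripper_force: 40.0
```

```bash
python3 look.py w6
```

```text
[ 0.5901 -0.0292  0.0977] [-179.8727  -24.1013   -4.1043] 17.925 [-30.4337  -5.1749   4.099 ] [-0.7487  4.5557 -0.518 ]
tcp in bay [-0.0345  0.0012  0.0197]
[219.2701 208.9684]
[333.7703 208.9733]
[228.0102 168.4686]
[325.0776 168.4779]
```

View pics/w6m.png

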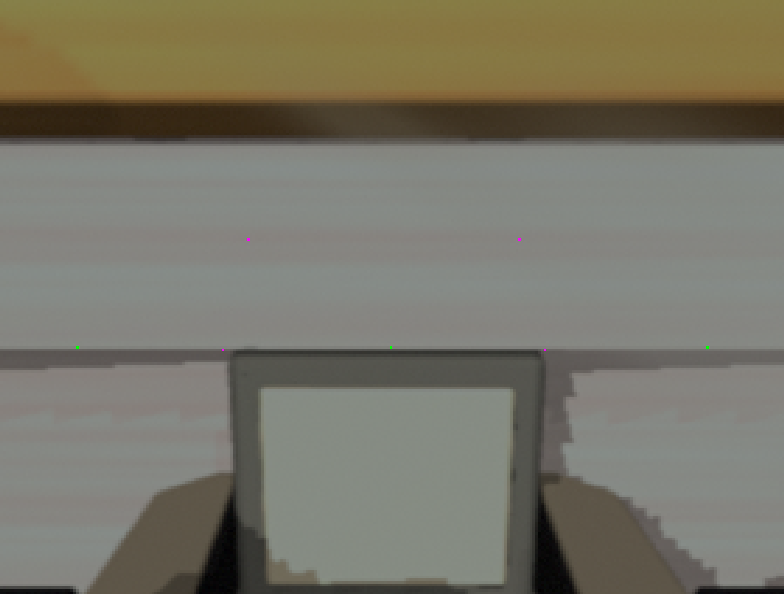

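The shoulder edge (crop row 352) meets the lip edge (row 350), square to it and centred, and TCP motion has stopped while the force rose: hard stop. Easing to ~22 N, settling and handing in.

Emit:
{"op": "servo_tool", "data": {"plan": "-0.0015 0.0001 -0.0007 0 0 0;0 0 0 0 0 0;0 0 0 0 0 0;0 0 0 0 0 0;0 0 0 0 0 0"}}

```text
t: 18.55
tcp_pos: [0.59, -0.0292, 0.0976]
ee_rot: [-179.9, -24.3, -4.1]
ft_force: [-21.6, -4.5, 0.0]
gripper_width: 0.0497
gripper_force: 40.0
```

Run:
```python
from h import *
r=env.read_state();p=inbay(r['tcp_pos']);f=np.array(r['ft_force']);print(p,r['ee_rot'],f,r['gripper_force'])
if p[0]>-.0358 and f[0]<-13: print(env.hand_in())
```

```text
[-0.03457748  0.00121374  0.01968786] [-179.88237395  -24.28982746   -4.10951926] [-21.55235792  -4.45887085   0.04985347] 40.008805990219116
the job is handed in; nothing more can be done
None
```

The holder is home in the empty middle bay, with its shoulder against the lip, and the arm is still holding it there at about 22 N push and 40 N grip; the job was handed in at about 18.6 s, and hand-in returned no verdict.

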